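# Tamp ferrite blocks level in their bin

## Robot

A 6-joint arm with a two-finger parallel gripper is mounted at the origin on the work surface. World frame = base frame: x ahead of the robot, y to its left, z up, the work surface at z = 0. Lengths are in m, angles in rad, forces in N, time in s.
With the tool pointing down it reaches from about 0.3 to 0.85 m from the base axis. Payload 5.4 kg.
Tool frame: the origin (TCP) lies at the very end of the fingers, on their centre line; the grasp point (between the pads) lies 19 mm behind it; z points along the fingers, y is the direction in which the jaws open and shut (so a half turn about z gives the same grasp; the last joint's range is limited). The gripper opens to 85 mm and grips with 20 to 120 N. Pads are 22 mm wide; open, the fingers measure 114 mm over their backs; the gripper's body (76 mm by 85 mm) begins 54 mm behind the grasp point. The pads swing forward as they close: fully open they stand 13 mm farther back than shut.
Start: joints at [1.137, 0.158, 1.597, -0, 1.386, -0.21], TCP at [0.128, 0.561, 0.231] pointing down, gripper open.
Joint ranges: [-2.91, 2.91], [-0.94, 2.29], [0.18, 2.7], [-1.29, 4.43], [0.17, 2.64], [-3, 3]. Speed limits (rad/s): [2.57, 2.57, 3.14, 3.14, 3.14, 3.14].

## Interface

Orientations are given as a unit quaternion [x, y, z, w].
In Python, from cell import sensors, imaging, ticket gives the robot as it stands. The module is installed in compiled form; this text tells all that it offers.
- The arm moves only by the tool move_arm, never from a script. Its argument "series" is a list of rows, each a list of 5 numbers: the shift along the tool's x, y, z in mm, then the turn about the tool's z in degrees, then the opening, from -1 (shut) to 1 (fully open). In form: [[tx, ty, tz, spin, hand], ...]. A call has exactly 5 rows; each row is the pose to reach, as a shift and turn from the pose commanded when the call began, along the tool's axes at that moment; what a row does not reach only later rows make up. A row lasts 1/12 s, in which the tool goes at most 41.7 mm and 7.16 degrees, less where a joint would pass 70% of its speed; a pose out of reach is approached as far as the arm can. A call with a gripper value outside its range is refused whole. The fingers move at their own pace and stop on an object; the grip force is fixed at half the most. Time passes only in rows, so rows that repeat a pose let the fingers close, or fill a call up. It gives the time, the measured TCP pose, the force and the opening at its end, in the units of the state.
- sensors.sense(): the state, without advancing time (a new reading comes with each control period).
- imaging.read_camera(name): name is "side" or "top"; returns a dict with "color" (384x512x3 uint8, red, green, blue), "mtx" (3x3 intrinsics, pixels), "R" (3x3) and "t" (3): a world point X has camera coordinates R X + t. Camera axes: x right, y down, z forward; pixel columns grow to the right and rows downward; lengths in m; the calibration is good to about 2 mm. A picture is of the moment at which its call begins. There is no depth.
- ticket.sign_off(): hands the job in, once; it reports no verdict.
The state is a dict: "t": time; "joint_positions": joint angles; "joint_velocities": joint speeds; "effort": joint torques, N m; "tcp_pos": TCP position; "orientation": TCP orientation; "force": force on the tool from outside, world axes, zero at the start; "wrist_torque": the same for the moment, N m; "opening": finger opening in m.
Only numpy, scipy, OpenCV 4.12 (cv2) and the standard library are available. Lean on these libraries where they do the work, as an engineer would, in place of code of your own. Each camera call takes 0.05 s, during which the arm holds its last target. There are 200 camera calls.

## Task

Take the tamper and press the ferrite blocks in the blue bin down level, pair by pair, starting with the pair next to the yellow end and working along to the other end: lay the foot flat across both blocks of a pair and press until you feel both bottom and bear firmly with 15 to 20 N, but never more than 30 N, for ferrite is brittle. Touch the blocks with the tamper only, then stand the tamper back upright in the middle of its cork pad, let go, and leave the other things where they are.

Things in the scene. Friction and masses are not known exactly. Their poses are not given: they have to be found in the camera images.
- tamper: Hand tamper standing upright, 100 mm tall, about 0.2 kg. Flat aluminium foot 50 mm (its x) by 24 mm (its y) and 10 mm thick; a 16 mm steel stem up to z = 40 mm; a black guard disc 34 mm across at z = 40 to 45 mm; above it a square orange grip 18 x 18 mm from z = 45 to 100 mm (faces along its x and y). Origin: centre of the foot's underside, z up the grip.
- foot: The tamper's flat aluminium foot (fixed to it), 50 x 24 x 10 mm; same origin and axes as the tamper.
- pad: Cork parking pad, 110 mm (its x) by 90 mm (its y), 6 mm thick, fixed to the bench; the tamper stands on it. Origin: centre of its underside.
- bin: Blue open plastic bin, fixed to the bench, 78 mm (its x) by 101 mm (its y), walls 5 mm thick, 50 mm high. Origin: on its underside, below the middle of the six blocks. Three pairs of blocks stand side by side along its y: pair 1 at y = +29.5 mm, pair 2 at 0, pair 3 at -29.5 mm; both blocks of a pair lie along its x, joint at x = 0. The end wall at +y, by pair 1, has a yellow rim.
- bin_keepers (a point): Middle of the three sprung steel keepers on the bin's +x side (47 mm above its underside). Each grips a pair against the -x wall, so blocks stay at the height where they are left: pushing a block or a pair down takes about 4 to 11 N until it lands on a sheet of cork packing.
- bin_yellow (a point): Top middle of the bin's yellow end wall, 50 mm above its underside. The level packing sheet under all the blocks has its top 8 to 26 mm above the bin's underside, different every time and not measured: that a block is down can only be felt. Blocks that are down have tops 4 to 22 mm above the walls.
- tin: Round brass flux tin, 76 mm across, 32 mm high, loose bystander. Origin: centre of its underside.
- sponge_holder: Black tray 70 x 60 x 28 mm with a yellow sponge block, loose bystander. Origin: centre of its underside.
- driver: Screwdriver 160 mm long lying on the bench, handle towards its -x, loose bystander.
- block1a: Dark grey ferrite block with a copper ring on top, 28 x 28 mm and 46 mm high, 150 g; pair 1, at x = -14 mm in the bin. At the start it stands 4 to 11 mm above the packing. Origin: centre of its underside, z up.
- block1b: Dark grey ferrite block with a copper ring on top, 28 x 28 mm and 46 mm high, 150 g; pair 1, at x = +14 mm in the bin. At the start it stands 4 to 11 mm above the packing. Origin: centre of its underside, z up.
- block2a: Dark grey ferrite block with a copper ring on top, 28 x 28 mm and 46 mm high, 150 g; pair 2, at x = -14 mm in the bin. At the start it stands 4 to 11 mm above the packing. Origin: centre of its underside, z up.
- block2b: Dark grey ferrite block with a copper ring on top, 28 x 28 mm and 46 mm high, 150 g; pair 2, at x = +14 mm in the bin. At the start it stands 4 to 11 mm above the packing. Origin: centre of its underside, z up.
- block3a: Dark grey ferrite block with a copper ring on top, 28 x 28 mm and 46 mm high, 150 g; pair 3, at x = -14 mm in the bin. At the start it stands 4 to 11 mm above the packing. Origin: centre of its underside, z up.
- block3b: Dark grey ferrite block with a copper ring on top, 28 x 28 mm and 46 mm high, 150 g; pair 3, at x = +14 mm in the bin. At the start it stands 4 to 11 mm above the packing. Origin: centre of its underside, z up.
Things that resemble listed ones, but are neither listed nor needed, are in the scene too. There is more than one size of the tamper; the one meant has the size given above.

How it is judged:
On the way, in this order (a step that is already met when the one before it is completed fails the run):
1. the first pair (next to the yellow end) is pressed with the tamper's foot at over 13 N for 0.2 s, its two blocks level with each other within 2 mm (contact force between foot and anything else above 13 N and (contact force between foot and block1a above 3 N or contact force between foot and block1b above 3 N) and z of block1b in the frame of block1a between -0.002 and 0.002 m), for 0.2 s.
2. the middle pair is pressed with the tamper's foot at over 13 N for 0.2 s, its two blocks level with each other within 2 mm (contact force between foot and anything else above 13 N and (contact force between foot and block2a above 3 N or contact force between foot and block2b above 3 N) and z of block2b in the frame of block2a between -0.002 and 0.002 m), for 0.2 s.
3. the last pair is pressed with the tamper's foot at over 13 N for 0.2 s, its two blocks level with each other within 2 mm (contact force between foot and anything else above 13 N and (contact force between foot and block3a above 3 N or contact force between foot and block3b above 3 N) and z of block3b in the frame of block3a between -0.002 and 0.002 m), for 0.2 s.
At the end, for the whole second after the job is handed in: All six blocks are down in the bin, level with one another within 2 mm, undersides no more than 27.5 mm above the bench, upright within 0.06 rad and at rest; the tamper stands upright (within 0.08 rad) on its pad, within 35 mm of the pad's centre, at rest (z of block1b in the frame of block1a between -0.002 and 0.002 m and z of block2a in the frame of block1a between -0.002 and 0.002 m and z of block2b in the frame of block1a between -0.002 and 0.002 m and z of block3a in the frame of block1a between -0.002 and 0.002 m and z of block3b in the frame of block1a between -0.002 and 0.002 m and height (world z) of each of block1a, block1b, block2a, block2b, block3a, block3b below 0.0275 m and angle between each of block1a, block1b, block2a, block2b, block3a, block3b's own z axis and vertical below 0.06 rad and linear speed of each of block1a, block1b, block2a, block2b, block3a, block3b, tamper below 0.02 m/s and angle between tamper's own z axis and vertical below 0.08 rad and z of tamper in the frame of pad between 0.003 and 0.009 m and horizontal distance between tamper and pad below 0.035 m); the robot touches nothing.
It fails at once if the tamper's foot presses on blocks with more than 30 N (contact force between foot and anything else above 30 N and (contact force between foot and block1a above 1 N or contact force between foot and block1b above 1 N or contact force between foot and block2a above 1 N or contact force between foot and block2b above 1 N or contact force between foot and block3a above 1 N or contact force between foot and block3b above 1 N)).
It fails at once if the fingers or the arm touch a block (contact force between any of the fingers, the arm and block1a above 0.5 N or contact force between any of the fingers, the arm and block1b above 0.5 N or contact force between any of the fingers, the arm and block2a above 0.5 N or contact force between any of the fingers, the arm and block2b above 0.5 N or contact force between any of the fingers, the arm and block3a above 0.5 N or contact force between any of the fingers, the arm and block3b above 0.5 N).
It fails at once if a bystander is moved by more than 15 mm (distance of any of tin, sponge_holder, driver from where it was at the start of the episode above 0.015 m).
It also fails if it takes over 72 s, if anything falls off the work surface, if the arm or the gripper's body presses on something with over 40 N, if the wrist force passes 120 N, or if a joint passes its speed limit or range.

## Working session

There is one attempt and no reset: what is moved stays moved. The work goes in short steps, Python scripts to look and compute and a tool call to move; the robot and the scene stay as the last step left them, time stands still between calls to the robot, and variables do not carry over. Pictures are saved under pics/ and viewed, about 8 in all and at most 12, crops included, and the job is handed in when it is done.

Besides the shell and the picture viewer there is one more tool, called by a JSON object that holds its "api" and its "payload". move_arm: Moves the arm, as the interface text tells. Its arguments: {"type":"object","properties":{"series":{"type":"array"}},"required":["series"]}

```bash
mkdir -p pics; cat > h.py <<'E'
import numpy as np,cv2,json
from cell import sensors,imaging,ticket
def shot(n,f):
    c=imaging.read_camera(n); cv2.imwrite('pics/'+f+'.png',c['color'][:,:,::-1]); np.savez('pics/'+f+'.npz',**c); return c
def ray(c,uv,z):
    R,t,K=np.array(c['R']),np.array(c['t']),np.array(c['mtx'])
    o=-R.T@t; d=R.T@np.linalg.inv(K)@np.array([uv[0],uv[1],1.]); return o+d*(z-o[2])/d[2]
def proj(c,X):
    p=c['mtx']@(c['R']@np.array(X)+c['t']); return p[:2]/p[2]
E
python3 - <<'E'
from h import *
for n in('top','side'):
    c=shot(n,n+'0'); print(n,-c['R'].T@c['t'],c['mtx'][0,0])
a=cv2.imread('pics/top0.png');b=cv2.imread('pics/side0.png')
cv2.imwrite('pics/topb.png',cv2.resize(a,(800,600),interpolation=cv2.INTER_CUBIC));cv2.imwrite('pics/sideb.png',cv2.resize(b,(800,600),interpolation=cv2.INTER_CUBIC))
print(sensors.sense())
E
```

```text
top [ 0.48321133 -0.0594162   0.78169575] 362.94468011103993
side [0.33588809 0.44549222 0.74251641] 405.1297342381246
{'t': 0.1, 'joint_positions': array([ 1.13690763e+00,  1.58982662e-01,  1.59810713e+00, -5.15324230e-06,
        1.38621416e+00, -2.10124140e-01]), 'joint_velocities': array([ 0.00156886, -0.00215769, -0.00207433, -0.0004877 ,  0.00020006,
        0.00059101]), 'effort': array([-6.37715275e-04, -3.96996439e+01, -3.32334065e+01, -2.55300138e-04,
        4.37081064e-03,  1.37344676e-05]), 'tcp_pos': array([0.12739525, 0.56015147, 0.23041684]), 'orientation': array([ 1.11648492e-01,  9.93747393e-01, -8.12469720e-04, -2.68384576e-04]), 'force': array([-0.06487891, -0.05771473,  0.40997563]), 'wrist_torque': array([ 0.03404112, -0.0017358 , -0.02303066]), 'opening': 0.0851890189387999}
```

View pics/topb.png

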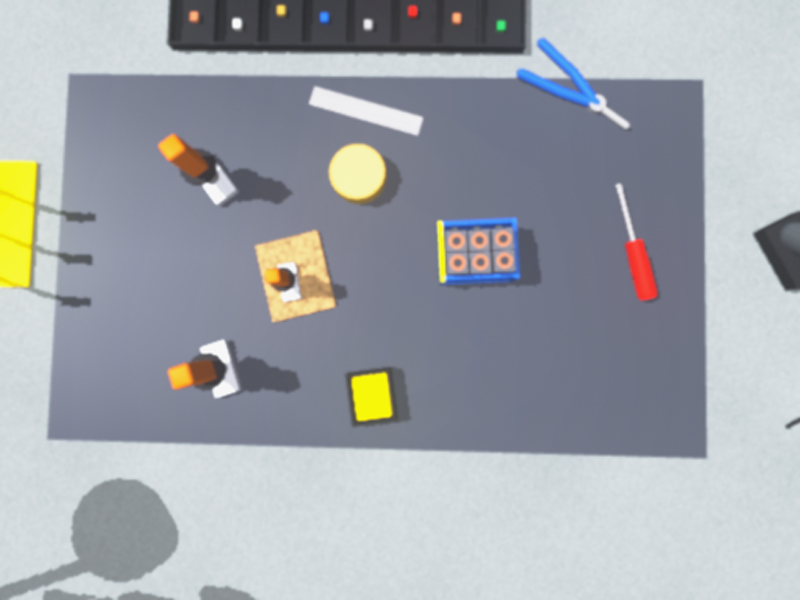

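View pics/sideb.png

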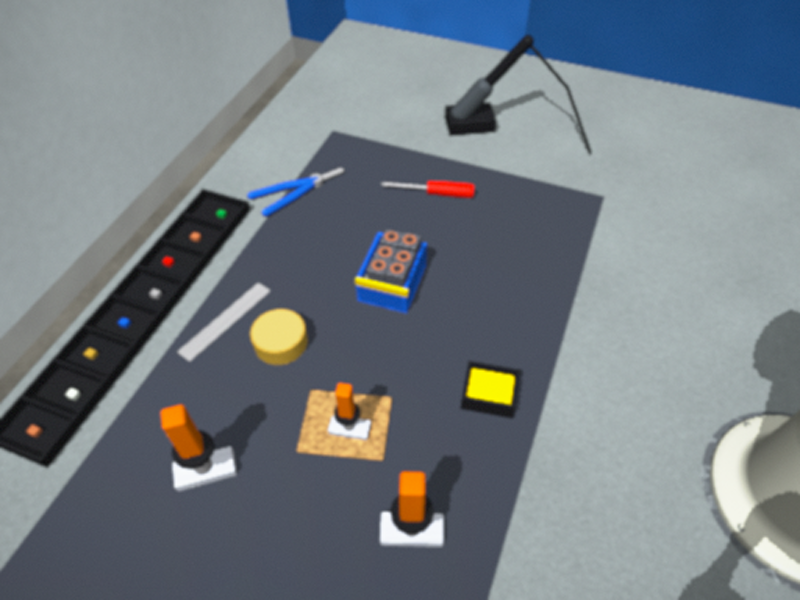

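The top picture shows the tampers at (287,280) on the cork pad, at (205,170) and at (210,368), with the bin at (479,251), its yellow end on the left. The two off-pad tampers look larger. I'll measure all three, then take an enlarged crop.

```bash
cat > m.py <<'E'
from h import *
c=dict(np.load('pics/top0.npz')); im=c['color']; hsv=cv2.cvtColor(im,cv2.COLOR_RGB2HSV)
bench=np.zeros(im.shape[:2],np.uint8); bench[48:290,35:450]=1
def comps(lo,hi,z,nm,mn=15):
    m=cv2.inRange(hsv,np.array(lo),np.array(hi))*bench
    for k in cv2.findContours(m,cv2.RETR_EXTERNAL,cv2.CHAIN_APPROX_NONE)[0]:
        if cv2.contourArea(k)<mn: continue
        P=np.array([ray(c,p[0],z)[:2] for p in k],np.float32)*1000
        r=cv2.minAreaRect(P); u=k[:,0].mean(0)
        print(nm,'px',u.round(),'rect mm',np.round(r[0],1),np.round(r[1],1),'ang',round(r[2],1))
comps((0,0,170),(180,60,255),.010,'white')
comps((5,100,60),(18,255,255),.1,'orange')
comps((12,60,120),(24,190,255),.006,'cork',300)
comps((100,150,80),(125,255,255),.05,'blue',100)
comps((26,200,120),(34,255,255),.05,'yellow',30)
E
python3 m.py; python3 - <<'E'
import cv2
a=cv2.imread('pics/top0.png')
x=cv2.resize(a[80:270,85:245],None,fx=3.1,fy=3.1,interpolation=cv2.INTER_CUBIC)
y=cv2.resize(a[130:190,270:345],None,fx=4,fy=4,interpolation=cv2.INTER_CUBIC)
y=cv2.copyMakeBorder(y,0,x.shape[0]-y.shape[0],0,0,cv2.BORDER_CONSTANT)
cv2.imwrite('pics/crop1.png',cv2.hconcat([x,y])[:, :800])
E
```

```text
white px [176. 287.] rect mm [322.5 129.8] [ 16.9 608.1] ang 1.6
white px [141. 235.] rect mm [424.8 211.9] [75.7 38.2] ang 19.7
white px [ 42. 207.] rect mm [481.6 417.1] [64.9 52.8] ang 3.4
white px [186. 187.] rect mm [531.  117.4] [24.8 27. ] ang 13.3
white px [184. 171.] rect mm [567.7 121.2] [31.  14.3] ang 72.8
white px [322. 166.] rect mm [ 581.2 -174.3] [25.7 23.4] ang 1.1
white px [ 61. 168.] rect mm [568.5 400. ] [146.  121.1] ang 69.3
white px [400. 135.] rect mm [ 650.7 -337.1] [79.8  8.7] ang 13.8
white px [140. 118.] rect mm [677.1 225.3] [44.2 37.8] ang 38.4
white px [389.  71.] rect mm [ 785.7 -314.3] [60.9 23.1] ang 44.4
white px [234.  70.] rect mm [786.8  20.7] [161.5  29.5] ang 74.4
white px [412.  49.] rect mm [ 837.2 -360.6] [  6.6 161.7] ang 0.6
white px [354.  49.] rect mm [ 837.1 -240. ] [ 4.4 36.5] ang 0.6
white px [241.  48.] rect mm [835.8   7.5] [  2.2 389.6] ang 0.6
white px [40. 96.] rect mm [736.5 434.4] [195.3  49. ] ang 3.4
orange px [122. 239.] rect mm [424.4 213.3] [28.6 56.6] ang 14.3
orange px [178. 179.] rect mm [539.3 111.4] [26.3 26.3] ang 61
[... 218 characters left out ...]
179.] rect mm [538.5  70.6] [64.7 41.6] ang 15.0
orange px [292. 154.] rect mm [ 591.9 -102.8] [14.8 13.4] ang 45.8
orange px [322. 152.] rect mm [ 595.3 -158.7] [13.3 13.1] ang 0.8
orange px [306. 153.] rect mm [ 593.9 -130.6] [15.2 13.2] ang 0.9
orange px [117. 100.] rect mm [690.9 236.5] [67.9 30.2] ang 52.7
cork px [189. 177.] rect mm [554.1 112.4] [111.2  91.6] ang 15.3
cork px [229. 110.] rect mm [699.9  29.6] [84.4 78.7] ang 46.1
blue px [312. 176.] rect mm [ 553.8 -143.2] [27.3 96. ] ang 16.5
blue px [313. 145.] rect mm [ 608.5 -137.6] [40.8 90.9] ang 0.6
blue px [360.  56.] rect mm [ 811.  -238.3] [107.6  35.7] ang 71.6
yellow px [237. 254.] rect mm [396.7  -0.8] [55.9 45.8] ang 8.6
```

View pics/crop1.png

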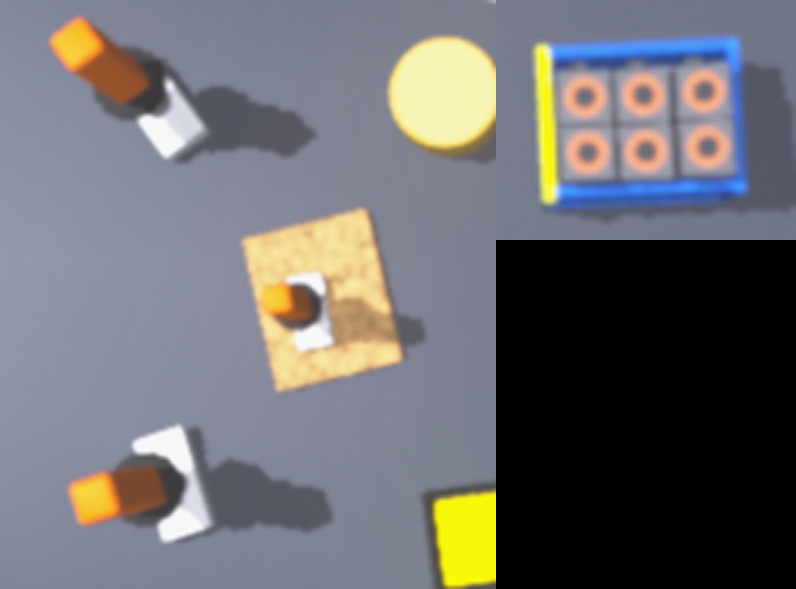

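The three tampers are at (287,280) on the pad and at (205,170) and (210,368) off it. Both off-pad feet measure about 76x38 mm. The one on the pad has the small foot and 18 mm grip, so it is the one described. Next I'll triangulate the grip top, foot and copper rings.

```bash
cat > m2.py <<'E'
from h import *
T=dict(np.load('pics/top0.npz'));S=dict(np.load('pics/side0.npz'))
def P(c): return c['mtx']@np.c_[c['R'],c['t']]
def tri(a,b):
    X=cv2.triangulatePoints(P(T),P(S),np.array(a,float).reshape(2,1),np.array(b,float).reshape(2,1)); return (X[:3]/X[3]).ravel()
def cents(c,lo,hi,roi,mn):
    x0,y0,x1,y1=roi; k=4
    im=cv2.resize(c['color'][y0:y1,x0:x1],None,fx=k,fy=k,interpolation=cv2.INTER_CUBIC)
    m=cv2.inRange(cv2.cvtColor(im,cv2.COLOR_RGB2HSV),np.array(lo),np.array(hi)); o=[]
    for q in cv2.findContours(m,cv2.RETR_EXTERNAL,cv2.CHAIN_APPROX_NONE)[0]:
        if cv2.contourArea(q)<mn: continue
        q=q[:,0].astype(np.float32); o.append(((q+.5)/k-.5+[x0,y0]))
    return o
copper=((0,60,90),(18,200,255))
ctr=lambda q: np.array(cv2.minAreaRect(q.astype(np.float32))[0])
t=[ctr(q) for q in cents(T,*copper,(282,140,332,182),60)]; s=[ctr(q) for q in cents(S,*copper,(230,142,275,185),40)]
print(len(t),len(s))
# match: order by world position on plane z=.065
f=lambda c,L: sorted(L,key=lambda p:(round(-(ray(c,p,.065)[1]+.131)/.029),ray(c,p,.065)[0]))
R=np.array([tri(a,b) for a,b in zip(f(T,t),f(S,s))]); print((R*1000).round(1))
o=[(q,ctr(q)) for q in cents(T,(8,200,215),(25,255,255),(160,165,200,200),60)]; print('grip top T',[(c_,cv2.contourArea(q.astype(np.float32)),(ray(T,c_,.106)*1000).round(1)) for q,c_ in o])
w=cents(T,(0,0,150),(180,70,255),(165,160,205,200),60)
A=np.vstack(w); W=np.array([ray(T,p,.016)[:2]*1000 for p in A],np.float32); print('foot T',cv2.minAreaRect(W))
w=cents(S,(0,0,170),(180,70,255),(200,255,250,288),60)
A=np.vstack(w); W=np.array([ray(S,p,.016)[:2]*1000 for p in A],np.float32); print('foot S',cv2.minAreaRect(W))
o=cents(S,(5,150,60),(25,255,255),(205,240,235,275),60); print('grip S',[(q.min(0),q.max(0)) for q in o])
x=cv2.resize(S['color'][230:300,185:255,::-1],None,fx=8,fy=8,interpolation=cv2.INTER_CUBIC); cv2.imwrite('pics/crop2.png',x)
E
python3 m2.py
```

```text
6 5
[[ 582.  -101.    81.3]
 [ 578.5 -107.5   86.9]
 [ 583.9 -129.5   79.7]
 [ 588.8 -130.2  110.2]
 [ 572.4 -164.2   77.2]]
grip top T [(array([175.25 , 176.375]), 34.46875, array([544. , 115.5, 106. ]))]
foot T ((538.0481567382812, 131.09982299804688), (69.23837280273438, 59.98507308959961), 2.1988894939422607)
foot S ((545.858154296875, 118.56407165527344), (53.786983489990234, 29.104110717773438), 12.580327033996582)
grip S [(array([213.625, 244.375]), array([227.375, 267.875]))]
```

View pics/crop2.png

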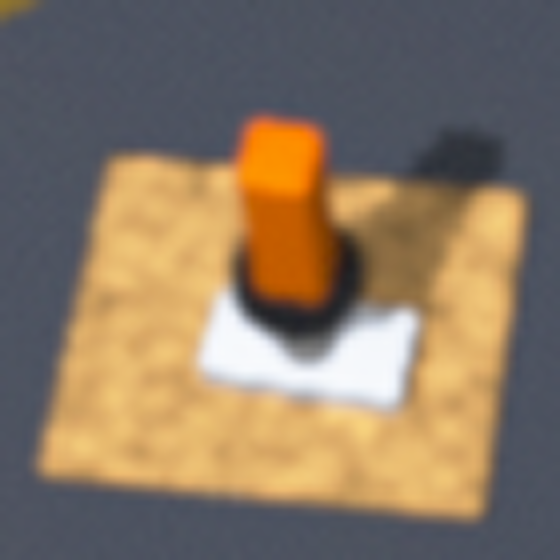

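Foot corners show clearly in the crop, at about (200,368), (400,405) and (418,310), and the grip top face is centred at about (283,156). I still need to separate the side-view rings.

```bash
cat > m3.py <<'E'
from m2 import *
print('-----'); print('grip top S',ray(S,(283/8+185-.5,156/8+230-.5),.106)*1000)
g=[ray(S,(a/8+184.5,b/8+229.5),.106)[:2]*1000 for a,b in((240,188),(322,197),(325,130),(245,118))];print(np.round(g,1))
b=[ray(S,(a/8+184.5,b/8+229.5),.016)[:2]*1000 for a,b in((202,365),(400,398),(420,310))];print('foot corners',np.round(b,1))
x0,y0,x1,y1=230,142,275,185
im=cv2.resize(S['color'][y0:y1,x0:x1],None,fx=8,fy=8,interpolation=cv2.INTER_CUBIC); h=cv2.cvtColor(im,cv2.COLOR_RGB2HSV)
for sat in range(60,150,10):
    s=[ctr(q) for q in cents(S,(0,sat,90),(18,200,255),(x0,y0,x1,y1),40)]
    if len(s)==6: print('sat',sat); break
if len(s)==6:
    tt=np.array(f(T,t)); ss=np.array(f(S,s)); print(tt.round(1),ss.round(1))
    R=np.array([tri(a,b) for a,b in zip(tt,ss)])*1000; print(R.round(1))
    print('pairs mid',[(R[i]+R[i+1])/2 for i in(0,2,4)])
E
python3 m3.py | sed -n '/-----/,$p'
```

```text
-----
grip top S [545.29371741 117.00517954 106.        ]
[[550.8 128.1]
 [532.6 123.5]
 [539.2 107.3]
 [557.6 111. ]]
foot corners [[568.4 132.2]
 [519.1 122.7]
 [524.1  98.7]]
sat 80
[[292.5 167.8]
 [291.7 153.7]
 [307.2 167.3]
 [306.4 153.3]
 [322.5 166.4]
 [321.6 152.2]] [[253.6 171.2]
 [241.9 169.2]
 [257.7 163.6]
 [246.  160.6]
 [250.2 150.9]
 [261.6 152.9]]
[[ 568.9 -106.2   75.5]
 [ 596.6 -104.4   73.1]
 [ 570.8 -135.3   70.5]
 [ 598.4 -133.3   71.6]
 [ 585.6 -158.7   82.5]
 [ 586.1 -166.4   72.6]]
pairs mid [array([ 582.7286257 , -105.31429226,   74.32882811]), array([ 584.58142737, -134.28600597,   71.04763839]), array([ 585.89003281, -162.5618993 ,   77.57554245])]
```

Bin yaw is about 3.7° with its centre at (584.5, -134.2) mm. The tamper is at (545.5, 116) mm with yaw about 11.5°. The last side-ring pair was matched the wrong way round, but the fit from the other four is consistent. I'll travel at height and turn the jaws onto the tamper's x.

{"api": "move_arm", "payload": {"series": [[-33.7,-22.7,0,0,1],[-67.4,-45.5,0,0,1],[-101.2,-68.2,0,0,1],[-135,-91,0,0,1],[-168.6,-113.7,0,0,1]]}}

```text
t: 0.52
tcp_pos: [0.2674, 0.4107, 0.2309]
orientation: [0.111, 0.994, -0.0, -0.0]
force: [-0.4, 0.4, -0.1]
opening: 0.0856
```

{"api": "move_arm", "payload": {"series": [[-33.7,-22.7,0,0,1],[-67.4,-45.5,0,0,1],[-101.2,-68.2,0,0,1],[-135,-91,0,0,1],[-168.6,-113.7,0,0,1]]}}

```text
t: 0.93
tcp_pos: [0.4067, 0.2623, 0.231]
orientation: [0.112, 0.994, -0.0, -0.0]
force: [1.1, 0.6, -0.2]
opening: 0.0857
```

{"api": "move_arm", "payload": {"series": [[-33.7,-22.7,0,7,1],[-67.4,-45.5,0,14,1],[-101.2,-68.2,0,21,1],[-135,-91,0,28,1],[-168.6,-113.7,0,35,1]]}}

```text
t: 1.35
tcp_pos: [0.5459, 0.114, 0.2308]
orientation: [0.408, 0.913, -0.0, -0.0]
force: [0.4, 1.2, 0.5]
opening: 0.0856
```

{"api": "move_arm", "payload": {"series": [[0,0,0,7,1],[0,0,0,14,1],[0,0,0,21,1],[0,0,0,28,1],[0,0,0,30.7,1]]}}

```text
t: 1.77
tcp_pos: [0.5448, 0.1156, 0.2307]
orientation: [0.635, 0.772, -0.0, -0.001]
force: [-0.7, 0.5, 0.1]
opening: 0.0852
```

{"api": "move_arm", "payload": {"series": [[0,0,35,0,1],[0,0,70,0,1],[0,0,105,0,1],[0,0,140,0,1],[0,0,169,0,1]]}}

```text
t: 2.18
tcp_pos: [0.5435, 0.1158, 0.0593]
orientation: [0.633, 0.774, -0.001, -0.001]
force: [0.6, 0.1, 0.1]
opening: 0.0854
```

{"api": "move_arm", "payload": {"series": [[0,0,0,0,1],[0,0,0,0,-1],[0,0,0,0,-1],[0,0,0,0,-1],[0,0,0,0,-1]]}}

```text
t: 2.6
tcp_pos: [0.547, 0.1158, 0.0648]
orientation: [0.633, 0.774, 0.001, 0.002]
force: [0.7, 0.6, -0.4]
opening: 0.0388
```

{"api": "move_arm", "payload": {"series": [[0,0,0,0,-1],[0,0,0,0,-1],[0,0,0,0,-1],[0,0,0,0,-1],[0,0,0,0,-1]]}}

```text
t: 3.02
tcp_pos: [0.5462, 0.1158, 0.0637]
orientation: [0.633, 0.774, 0.001, 0.001]
force: [-2.0, -0.0, 6.1]
opening: 0.0169
```

```bash
python3 - <<'E'
from h import *
print(sensors.sense()['opening'])
S=shot('side','side1'); u=proj(S,[.5455,.116,.06]).astype(int); print(u)
x=S['color'][u[1]-60:u[1]+50,u[0]-60:u[0]+60,::-1]; cv2.imwrite('pics/crop3.png',cv2.resize(x,None,fx=5,fy=5,interpolation=cv2.INTER_CUBIC))
E
```

```text
0.016917546796174476
[221 261]
```

View pics/crop3.png

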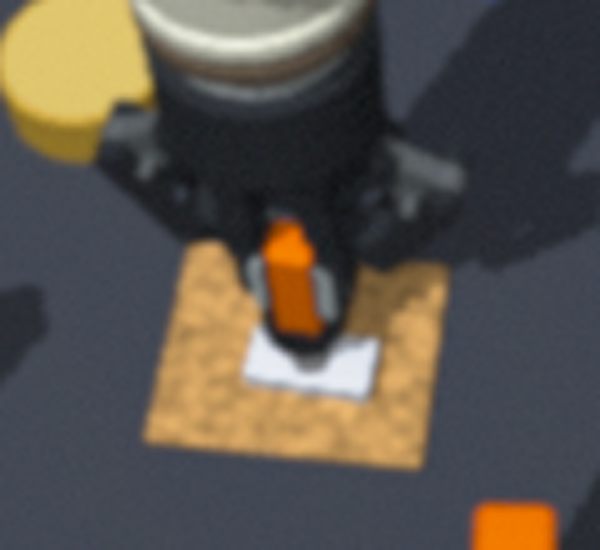

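Grip is on: opening 16.9 mm, foot flat on the cork at about (310,360) in the crop. Lifting and carrying to pair 1.

{"api": "move_arm", "payload": {"series": [[0,0,-10,0,-1],[0,0,-40,0,-1],[0,0,-75,0,-1],[0,0,-110,0,-1],[0,0,-110,0,-1]]}}

```text
t: 3.48
tcp_pos: [0.5495, 0.1159, 0.1807]
orientation: [0.633, 0.774, 0.004, 0.005]
force: [2.4, -0.2, -0.0]
opening: 0.0174
```

{"api": "move_arm", "payload": {"series": [[-30,-1,0,0,-1],[-65,-2,0,0,-1],[-100,-3.5,0,2,-1],[-135,-5,0,5,-1],[-160,-5.7,0,7.7,-1]]}}

```text
t: 3.9
tcp_pos: [0.571, -0.0447, 0.172]
orientation: [0.685, 0.729, -0.001, -0.0]
force: [0.0, 0.4, -2.9]
opening: 0.0174
```

```bash
python3 - <<'E'
from h import *
s=sensors.sense();print(s['tcp_pos'],s['orientation'],s['force'])
x,y=s['orientation'][:2]; ax=np.array([x*x-y*y,2*x*y]);ay=np.array([2*x*y,y*y-x*x])
print(np.degrees(np.arctan2(ay[1],ay[0])))
d=np.array([582.7,-105.3])-s['tcp_pos'][:2]*1000; print(d@ax,d@ay)
E
```

```text
[ 0.57098118 -0.04474251  0.17195966] [ 6.84745497e-01  7.28782085e-01 -5.18061281e-04 -9.38292643e-05] [ 0.01614406  0.42713943 -2.93463375]
3.568794647839265
-61.16949955438983 7.926571982415145
```

{"api": "move_arm", "payload": {"series": [[-25,3,0,0,-1],[-50,6,0,0,-1],[-61,8,0,0,-1],[-61,8,10,0,-1],[-61,8,10,0,-1]]}}

```text
t: 4.32
tcp_pos: [0.5819, -0.1016, 0.1597]
orientation: [0.684, 0.73, -0.0, -0.002]
force: [-0.6, -0.0, -2.9]
opening: 0.0175
```

```bash
python3 - <<'E'
from h import *
s=sensors.sense();print(s['tcp_pos'],s['orientation'],s['force'],s['wrist_torque'])
S=shot('side','side2'); T=shot('top','top2'); o=[]
for c in(S,T):
    u=proj(c,[.584,-.12,.085]).astype(int); print(u)
    o.append(cv2.resize(c['color'][u[1]-40:u[1]+40,u[0]-40:u[0]+40,::-1],(400,400),interpolation=cv2.INTER_CUBIC))
cv2.imwrite('pics/crop4.png',cv2.hconcat(o))
E
```

```text
[ 0.58189045 -0.10161401  0.15969426] [ 6.83730020e-01  7.29731614e-01 -4.99067973e-04 -2.18673066e-03] [-0.57519787 -0.04132613 -2.88001156] [-0.00315113  0.03762565 -0.03905275]
[249 162]
[300 159]
```

View pics/crop4.png

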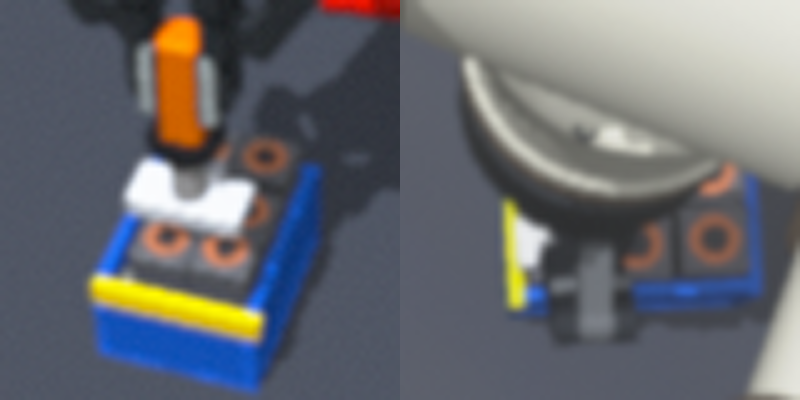

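```bash
python3 - <<'E'
from h import *
s=sensors.sense();print(s['tcp_pos'],s['joint_positions'][5])
c=dict(np.load('pics/side2.npz'))
for p in((127,195),(245,220),(257,180),(145,160)): print(ray(c,(209+p[0]/5-.4,122+p[1]/5-.4),.112)[:2]*1000)
for p in((165,238),(226,248)): print('ring',ray(c,(209+p[0]/5-.4,122+p[1]/5-.4),.074)[:2]*1000)
E
```

```text
[ 0.58224331 -0.10069085  0.16085141] -0.44311190357320396
[607.00023824 -89.20798081]
[554.65056274 -93.83361388]
[ 558.39173126 -117.39220014]
[ 608.05225085 -111.10394177]
ring [ 597.05489314 -103.44391917]
ring [ 569.51673479 -107.65632135]
```

{"api": "move_arm", "payload": {"series": [[-3.5,0.8,0,0,-1],[-3.5,0.8,8,0,-1],[-3.5,0.8,15,0,-1],[-3.5,0.8,21,0,-1],[-3.5,0.8,21,0,-1]]}}

```text
t: 4.83
tcp_pos: [0.583, -0.1051, 0.139]
orientation: [0.683, 0.73, -0.001, -0.002]
force: [-0.1, -0.5, -2.2]
opening: 0.0171
```

{"api": "move_arm", "payload": {"series": [[0,0,1,0,-1],[0,0,2,0,-1],[0,0,3,0,-1],[0,0,3,0,-1],[0,0,3,0,-1]]}}

```text
t: 5.25
tcp_pos: [0.5845, -0.106, 0.1385]
orientation: [0.683, 0.73, 0.0, 0.0]
force: [0.2, 0.8, -2.3]
opening: 0.0172
```

{"api": "move_arm", "payload": {"series": [[0,0,1,0,-1],[0,0,2,0,-1],[0,0,2.5,0,-1],[0,0,2.5,0,-1],[0,0,2.5,0,-1]]}}

```text
t: 5.67
tcp_pos: [0.5843, -0.1059, 0.1357]
orientation: [0.683, 0.73, -0.0, -0.0]
force: [-0.3, 0.5, -2.2]
opening: 0.0171
```

{"api": "move_arm", "payload": {"series": [[0,0,0.5,0,-1],[0,0,1,0,-1],[0,0,1.5,0,-1],[0,0,2,0,-1],[0,0,2,0,-1]]}}

```text
t: 6.08
tcp_pos: [0.5843, -0.1059, 0.1336]
orientation: [0.683, 0.73, -0.0, -0.0]
force: [0.2, 0.9, -2.2]
opening: 0.0175
```

{"api": "move_arm", "payload": {"series": [[0,0,0.5,0,-1],[0,0,1,0,-1],[0,0,1.5,0,-1],[0,0,2,0,-1],[0,0,2,0,-1]]}}

```text
t: 6.5
tcp_pos: [0.5843, -0.1059, 0.1316]
orientation: [0.683, 0.73, -0.0, -0.0]
force: [0.5, 0.7, -1.6]
opening: 0.017
```

Contact is just starting (foot bottom about 74 mm).

{"api": "move_arm", "payload": {"series": [[0,0,0.5,0,-1],[0,0,1,0,-1],[0,0,1.5,0,-1],[0,0,2,0,-1],[0,0,2,0,-1]]}}

```text
t: 6.92
tcp_pos: [0.5843, -0.1059, 0.1296]
orientation: [0.683, 0.73, -0.0, -0.0]
force: [0.0, 0.6, -1.7]
opening: 0.017
```

{"api": "move_arm", "payload": {"series": [[0,0,0.3,0,-1],[0,0,0.6,0,-1],[0,0,1,0,-1],[0,0,1,0,-1],[0,0,1,0,-1]]}}

```text
t: 7.33
tcp_pos: [0.5844, -0.106, 0.1288]
orientation: [0.683, 0.73, 0.0, 0.0]
force: [0.5, -0.0, -2.1]
opening: 0.0172
```

{"api": "move_arm", "payload": {"series": [[0,0,0.3,0,-1],[0,0,0.6,0,-1],[0,0,1,0,-1],[0,0,1.3,0,-1],[0,0,1.3,0,-1]]}}

```text
t: 7.75
tcp_pos: [0.5845, -0.106, 0.1278]
orientation: [0.683, 0.73, 0.0, 0.0]
force: [-0.8, 0.1, 1.7]
opening: 0.0176
```

{"api": "move_arm", "payload": {"series": [[0,0,0.3,0,-1],[0,0,0.6,0,-1],[0,0,1,0,-1],[0,0,1.3,0,-1],[0,0,1.3,0,-1]]}}

```text
t: 8.17
tcp_pos: [0.5845, -0.106, 0.1262]
orientation: [0.683, 0.73, 0.0, 0.0]
force: [-1.2, -0.4, 2.4]
opening: 0.0175
```

{"api": "move_arm", "payload": {"series": [[0,0,0.3,0,-1],[0,0,0.6,0,-1],[0,0,1,0,-1],[0,0,1.3,0,-1],[0,0,1.3,0,-1]]}}

```text
t: 8.58
tcp_pos: [0.5845, -0.106, 0.1249]
orientation: [0.683, 0.73, 0.0, 0.0]
force: [-1.1, 0.0, 2.0]
opening: 0.0174
```

{"api": "move_arm", "payload": {"series": [[0,0,0.2,0,-1],[0,0,0.4,0,-1],[0,0,0.6,0,-1],[0,0,0.6,0,-1],[0,0,0.6,0,-1]]}}

```text
t: 9.0
tcp_pos: [0.5845, -0.106, 0.1243]
orientation: [0.683, 0.73, 0.0, 0.0]
force: [-0.3, 0.3, 2.1]
opening: 0.0173
```

{"api": "move_arm", "payload": {"series": [[0,0,0.2,0,-1],[0,0,0.4,0,-1],[0,0,0.6,0,-1],[0,0,0.6,0,-1],[0,0,0.6,0,-1]]}}

```text
t: 9.42
tcp_pos: [0.5845, -0.106, 0.1237]
orientation: [0.683, 0.73, 0.0, 0.0]
force: [0.4, -1.1, 2.4]
opening: 0.0171
```

{"api": "move_arm", "payload": {"series": [[0,0,0.2,0,-1],[0,0,0.4,0,-1],[0,0,0.6,0,-1],[0,0,0.6,0,-1],[0,0,0.6,0,-1]]}}

```text
t: 9.83
tcp_pos: [0.5844, -0.1059, 0.1231]
orientation: [0.683, 0.73, 0.0, 0.0]
force: [0.1, -0.5, 3.0]
opening: 0.0173
```

{"api": "move_arm", "payload": {"series": [[0,0,0.2,0,-1],[0,0,0.4,0,-1],[0,0,0.6,0,-1],[0,0,0.6,0,-1],[0,0,0.6,0,-1]]}}

```text
t: 10.25
tcp_pos: [0.5844, -0.1059, 0.1225]
orientation: [0.683, 0.73, 0.0, 0.0]
force: [-0.6, 0.3, 3.6]
opening: 0.0175
```

{"api": "move_arm", "payload": {"series": [[0,0,0.2,0,-1],[0,0,0.4,0,-1],[0,0,0.6,0,-1],[0,0,0.6,0,-1],[0,0,0.6,0,-1]]}}

```text
t: 10.67
tcp_pos: [0.5844, -0.1059, 0.1219]
orientation: [0.683, 0.73, 0.0, 0.0]
force: [-0.3, 0.0, 3.3]
opening: 0.0171
```

```bash
python3 -c "
from h import *
s=sensors.sense();print(s['force'],s['wrist_torque'],s['tcp_pos'])"
```

```text
[-0.34342765  0.03920832  3.30181533] [-0.05035254 -0.01072363 -0.00272176] [ 0.58444483 -0.10589078  0.12190056]
```

{"api": "move_arm", "payload": {"series": [[0,0,0.2,0,-1],[0,0,0.4,0,-1],[0,0,0.6,0,-1],[0,0,0.6,0,-1],[0,0,0.6,0,-1]]}}

```text
t: 11.08
tcp_pos: [0.5844, -0.1059, 0.1213]
orientation: [0.683, 0.73, 0.0, 0.0]
force: [-0.2, -0.4, 2.0]
opening: 0.0174
```

{"api": "move_arm", "payload": {"series": [[0,0,0.2,0,-1],[0,0,0.4,0,-1],[0,0,0.6,0,-1],[0,0,0.6,0,-1],[0,0,0.6,0,-1]]}}

```text
t: 11.5
tcp_pos: [0.5844, -0.106, 0.121]
orientation: [0.683, 0.73, -0.0, 0.0]
force: [-0.5, -0.2, 5.0]
opening: 0.0174
```

```bash
python3 -c "
from h import *
s=sensors.sense();print(s['force'],s['wrist_torque'],s['tcp_pos'])"
```

```text
[-0.50024547 -0.15227859  4.95064166] [-0.00607218  0.1507455   0.01953906] [ 0.58444712 -0.10597554  0.12103754]
```

{"api": "move_arm", "payload": {"series": [[0,0,0.2,0,-1],[0,0,0.4,0,-1],[0,0,0.4,0,-1],[0,0,0.4,0,-1],[0,0,0.4,0,-1]]}}

```text
t: 11.92
tcp_pos: [0.5844, -0.106, 0.1206]
orientation: [0.683, 0.73, -0.0, 0.0]
force: [-1.0, 1.0, 5.5]
opening: 0.0177
```

```bash
python3 -c "
from h import *
s=sensors.sense();print(s['force'],s['wrist_torque'],s['tcp_pos'])"
```

```text
[-0.98184195  1.00681035  5.46731733] [ 0.02967383  0.2509192  -0.03962603] [ 0.58444301 -0.10596563  0.12062194]
```

{"api": "move_arm", "payload": {"series": [[0,0,0.2,0,-1],[0,0,0.4,0,-1],[0,0,0.6,0,-1],[0,0,0.6,0,-1],[0,0,0.6,0,-1]]}}

```text
t: 12.33
tcp_pos: [0.5844, -0.106, 0.1201]
orientation: [0.683, 0.73, -0.0, 0.0]
force: [-0.9, 0.1, 4.6]
opening: 0.0175
```

```bash
python3 -c "
from h import *
s=sensors.sense();print(s['force'],s['wrist_torque'],s['tcp_pos'])"
```

```text
[-0.90448044  0.07796803  4.59435174] [-0.02250529  0.19898307 -0.02723595] [ 0.58444583 -0.10597662  0.12005122]
```

{"api": "move_arm", "payload": {"series": [[0,0,0.2,0,-1],[0,0,0.4,0,-1],[0,0,0.5,0,-1],[0,0,0.5,0,-1],[0,0,0.5,0,-1]]}}

```text
t: 12.75
tcp_pos: [0.5844, -0.106, 0.1196]
orientation: [0.683, 0.73, -0.0, 0.0]
force: [-1.0, -0.4, 5.5]
opening: 0.0172
```

{"api": "move_arm", "payload": {"series": [[0,0,0.2,0,-1],[0,0,0.4,0,-1],[0,0,0.5,0,-1],[0,0,0.5,0,-1],[0,0,0.5,0,-1]]}}

```text
t: 13.17
tcp_pos: [0.5844, -0.106, 0.1191]
orientation: [0.683, 0.73, -0.0, 0.0]
force: [-0.7, 0.6, 5.7]
opening: 0.0173
```

{"api": "move_arm", "payload": {"series": [[0,0,0.2,0,-1],[0,0,0.4,0,-1],[0,0,0.5,0,-1],[0,0,0.5,0,-1],[0,0,0.5,0,-1]]}}

```text
t: 13.58
tcp_pos: [0.5845, -0.106, 0.1188]
orientation: [0.683, 0.73, -0.0, 0.0]
force: [-1.7, -0.6, 6.7]
opening: 0.0174
```

{"api": "move_arm", "payload": {"series": [[0,0,0.2,0,-1],[0,0,0.4,0,-1],[0,0,0.5,0,-1],[0,0,0.5,0,-1],[0,0,0.5,0,-1]]}}

```text
t: 14.0
tcp_pos: [0.5845, -0.106, 0.1187]
orientation: [0.683, 0.73, -0.0, 0.0]
force: [-2.6, 0.7, 7.9]
opening: 0.0171
```

```bash
python3 - <<'E'
from h import *
s=sensors.sense();print(s['force'],s['wrist_torque'],s['tcp_pos'])
S=shot('side','side3'); u=proj(S,[.584,-.12,.07]).astype(int); print(u)
cv2.imwrite('pics/crop5.png',cv2.resize(S['color'][u[1]-30:u[1]+30,u[0]-35:u[0]+35,::-1],None,fx=8,fy=8,interpolation=cv2.INTER_CUBIC))
E
```

```text
[-2.59316091  0.69696918  7.85817122] [0.11601945 0.51557864 0.03167781] [ 0.58450909 -0.10602454  0.11874548]
[249 166]
```

View pics/crop5.png

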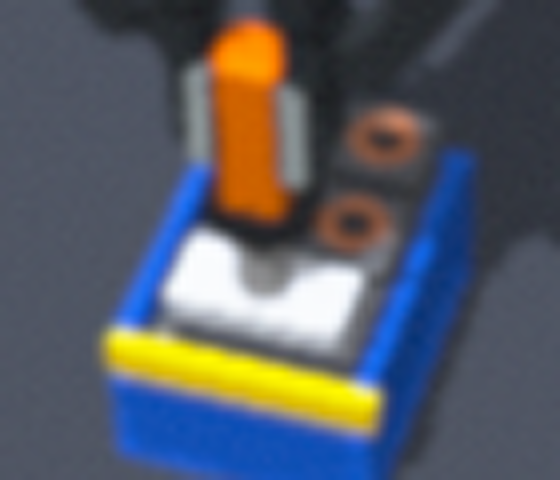

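The foot lies flat on pair 1. Motion has stalled at TCP z about 118.7 mm and force is rising, so the pair has bottomed. Now I'll bear down to about 17 N net (the reading starts at about -2.1).

{"api": "move_arm", "payload": {"series": [[0,0,0.3,0,-1],[0,0,0.6,0,-1],[0,0,0.9,0,-1],[0,0,1.2,0,-1],[0,0,1.2,0,-1]]}}

```text
t: 14.47
tcp_pos: [0.5846, -0.1061, 0.1187]
orientation: [0.683, 0.73, -0.0, 0.0]
force: [-5.6, 1.4, 15.5]
opening: 0.0175
```

{"api": "move_arm", "payload": {"series": [[0,0,0.3,0,-1],[0,0,0.6,0,-1],[0,0,0.8,0,-1],[0,0,0.8,0,-1],[0,0,0.8,0,-1]]}}

```text
t: 14.88
tcp_pos: [0.5847, -0.1062, 0.1187]
orientation: [0.683, 0.73, -0.0, 0.0]
force: [-7.2, 2.5, 20.4]
opening: 0.0171
```

Slightly over the target at about 22 N net. Easing back by 0.8 mm into the 15–20 N band and holding.

{"api": "move_arm", "payload": {"series": [[0,0,-0.8,0,-1],[0,0,-0.8,0,-1],[0,0,-0.8,0,-1],[0,0,-0.8,0,-1],[0,0,-0.8,0,-1]]}}

```text
t: 15.3
tcp_pos: [0.5846, -0.1061, 0.1187]
orientation: [0.683, 0.73, -0.0, 0.0]
force: [-5.9, 1.0, 16.0]
opening: 0.0174
```

```bash
python3 - <<'E'
from h import *
s=sensors.sense();print(s['force'],s['wrist_torque'],s['tcp_pos'],s['orientation'])
E
```

```text
[-5.85424133  0.97944077 15.98247091] [0.26735475 1.01924066 0.01179205] [ 0.58462467 -0.10611475  0.1187029 ] [ 6.83330365e-01  7.30109255e-01 -1.03995725e-04  2.77354049e-04]
```

Pair 1 is done at about 18 N net, down at TCP z 118.7 mm. The other pairs must bottom at the same height, which makes the same commanded depth the guide. Lifting and moving on to pair 2.

{"api": "move_arm", "payload": {"series": [[0,0,-5,0,-1],[0,0,-20,0,-1],[0,0,-30,0,-1],[0,0,-30,0,-1],[0,0,-30,0,-1]]}}

```text
t: 15.72
tcp_pos: [0.5845, -0.1059, 0.1465]
orientation: [0.683, 0.73, 0.0, 0.0]
force: [0.2, 0.1, -2.4]
opening: 0.017
```

{"api": "move_arm", "payload": {"series": [[-15,0,0,0,-1],[-29,0,0,0,-1],[-29,0,0,0,-1],[-29,0,0,0,-1],[-29,0,0,0,-1]]}}

```text
t: 16.13
tcp_pos: [0.586, -0.1352, 0.146]
orientation: [0.684, 0.73, -0.0, -0.001]
force: [-1.4, -0.5, -2.3]
opening: 0.0173
```

```bash
python3 - <<'E'
from h import *
s=sensors.sense();print(s['force'],s['tcp_pos'],s['orientation'])
S=shot('side','side4'); u=proj(S,[.584,-.12,.07]).astype(int); print(u)
cv2.imwrite('pics/crop6.png',cv2.resize(S['color'][u[1]-30:u[1]+30,u[0]-35:u[0]+35,::-1],None,fx=8,fy=8,interpolation=cv2.INTER_CUBIC))
E
```

```text
[-1.39300438 -0.49606813 -2.2674033 ] [ 0.58600752 -0.13521563  0.14595059] [ 6.83766319e-01  7.29700863e-01 -4.51940557e-05 -5.19447018e-04]
[249 166]
```

View pics/crop6.png

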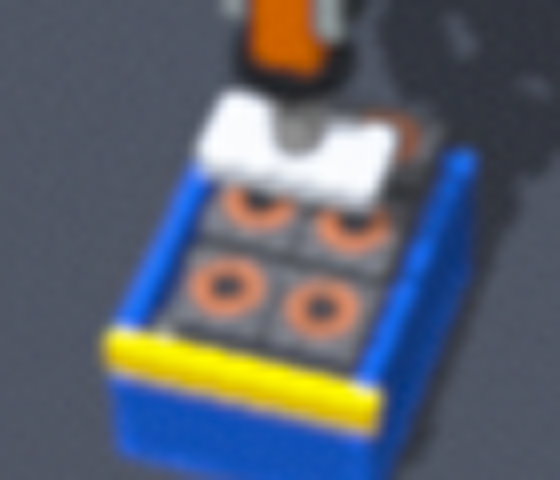

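Pair 1 is level, with its rings at (228,287) and (320,307). I'll use those at the known height to check foot centring before lowering.

```bash
python3 - <<'E'
from h import *
c=dict(np.load('pics/side4.npz'))
f=lambda p,z:ray(c,(214+p[0]/8-.44,136+p[1]/8-.44),z)[:2]*1000
print('rings',f((228,287),.061),f((320,307),.061))
P=[f(p,.098) for p in((200,158),(372,192),(396,128),(228,92))];print('foot',np.round(P,1),np.mean(P,0))
E
```

```text
rings [ 598.51750106 -108.23078341] [ 571.49814029 -110.57409082]
foot [[ 610.  -119.4]
 [ 561.1 -124.4]
 [ 563.7 -149.6]
 [ 612.8 -145.9]] [ 586.9110173  -134.82683814]
```

The estimates disagree by a few mm either way: the side relation says -2.8 and the edge margin on pair 1 says about +1.4. They average to about zero and the slack is 3.5 mm, so I keep the position and lower.

{"api": "move_arm", "payload": {"series": [[0,0,6,0,-1],[0,0,12,0,-1],[0,0,15,0,-1],[0,0,15,0,-1],[0,0,15,0,-1]]}}

```text
t: 16.6
tcp_pos: [0.586, -0.1346, 0.131]
orientation: [0.683, 0.73, -0.0, -0.0]
force: [-0.7, 0.3, -1.9]
opening: 0.0174
```

{"api": "move_arm", "payload": {"series": [[0,0,0.5,0,-1],[0,0,1,0,-1],[0,0,1.5,0,-1],[0,0,2,0,-1],[0,0,2,0,-1]]}}

```text
t: 17.02
tcp_pos: [0.5863, -0.1349, 0.1295]
orientation: [0.683, 0.73, -0.0, 0.0]
force: [-0.3, -0.7, -2.4]
opening: 0.0172
```

{"api": "move_arm", "payload": {"series": [[0,0,0.5,0,-1],[0,0,1,0,-1],[0,0,1.5,0,-1],[0,0,2,0,-1],[0,0,2,0,-1]]}}

```text
t: 17.43
tcp_pos: [0.5862, -0.1348, 0.1273]
orientation: [0.683, 0.73, -0.0, -0.0]
force: [-0.1, -0.3, -1.9]
opening: 0.017
```

{"api": "move_arm", "payload": {"series": [[0,0,0.5,0,-1],[0,0,1,0,-1],[0,0,1.5,0,-1],[0,0,2,0,-1],[0,0,2,0,-1]]}}

```text
t: 17.85
tcp_pos: [0.5862, -0.1348, 0.1253]
orientation: [0.683, 0.73, -0.0, -0.0]
force: [0.2, -0.5, -2.3]
opening: 0.0173
```

{"api": "move_arm", "payload": {"series": [[0,0,0.4,0,-1],[0,0,0.8,0,-1],[0,0,1.2,0,-1],[0,0,1.5,0,-1],[0,0,1.5,0,-1]]}}

```text
t: 18.27
tcp_pos: [0.5863, -0.1349, 0.1241]
orientation: [0.683, 0.73, -0.0, 0.0]
force: [-0.1, 0.2, -1.1]
opening: 0.0174
```

{"api": "move_arm", "payload": {"series": [[0,0,0.4,0,-1],[0,0,0.8,0,-1],[0,0,1.2,0,-1],[0,0,1.5,0,-1],[0,0,1.5,0,-1]]}}

```text
t: 18.68
tcp_pos: [0.5865, -0.135, 0.1228]
orientation: [0.683, 0.73, 0.0, 0.0]
force: [-1.4, -0.6, 2.5]
opening: 0.0177
```

{"api": "move_arm", "payload": {"series": [[0,0,0.4,0,-1],[0,0,0.8,0,-1],[0,0,1.2,0,-1],[0,0,1.5,0,-1],[0,0,1.5,0,-1]]}}

```text
t: 19.1
tcp_pos: [0.5864, -0.135, 0.121]
orientation: [0.683, 0.73, 0.0, 0.0]
force: [-1.0, 0.5, 2.3]
opening: 0.0173
```

{"api": "move_arm", "payload": {"series": [[0,0,0.3,0,-1],[0,0,0.6,0,-1],[0,0,0.9,0,-1],[0,0,1.2,0,-1],[0,0,1.2,0,-1]]}}

```text
t: 19.52
tcp_pos: [0.5864, -0.1349, 0.1198]
orientation: [0.683, 0.73, 0.0, 0.0]
force: [-1.0, 0.0, 2.0]
opening: 0.0171
```

{"api": "move_arm", "payload": {"series": [[0,0,0.2,0,-1],[0,0,0.4,0,-1],[0,0,0.6,0,-1],[0,0,0.8,0,-1],[0,0,0.8,0,-1]]}}

```text
t: 19.93
tcp_pos: [0.5864, -0.1349, 0.1192]
orientation: [0.683, 0.73, 0.0, 0.0]
force: [-0.5, -0.9, 3.7]
opening: 0.0175
```

{"api": "move_arm", "payload": {"series": [[0,0,0.2,0,-1],[0,0,0.4,0,-1],[0,0,0.6,0,-1],[0,0,0.8,0,-1],[0,0,0.8,0,-1]]}}

```text
t: 20.35
tcp_pos: [0.5864, -0.1349, 0.1187]
orientation: [0.683, 0.73, 0.0, 0.0]
force: [-2.3, -0.6, 6.6]
opening: 0.0169
```

{"api": "move_arm", "payload": {"series": [[0,0,0.2,0,-1],[0,0,0.4,0,-1],[0,0,0.6,0,-1],[0,0,0.8,0,-1],[0,0,0.8,0,-1]]}}

```text
t: 20.77
tcp_pos: [0.5865, -0.135, 0.1187]
orientation: [0.683, 0.73, -0.0, 0.0]
force: [-4.5, 1.0, 11.2]
opening: 0.0171
```

{"api": "move_arm", "payload": {"series": [[0,0,0.2,0,-1],[0,0,0.4,0,-1],[0,0,0.4,0,-1],[0,0,0.4,0,-1],[0,0,0.4,0,-1]]}}

```text
t: 21.18
tcp_pos: [0.5865, -0.135, 0.1187]
orientation: [0.683, 0.73, -0.0, 0.0]
force: [-5.6, 1.1, 13.1]
opening: 0.0171
```

Net is about 15.2 N, and TCP height matches pair 1. A little more, then hold.

{"api": "move_arm", "payload": {"series": [[0,0,0.2,0,-1],[0,0,0.4,0,-1],[0,0,0.4,0,-1],[0,0,0.4,0,-1],[0,0,0.4,0,-1]]}}

```text
t: 21.6
tcp_pos: [0.5865, -0.135, 0.1187]
orientation: [0.683, 0.73, -0.0, 0.0]
force: [-6.1, 1.2, 15.1]
opening: 0.0176
```

```bash
python3 - <<'E'
from h import *
s=sensors.sense();print(s['force'],s['wrist_torque'],s['tcp_pos'],s['orientation'])
S=shot('side','side5'); u=proj(S,[.584,-.12,.07]).astype(int); print(u)
cv2.imwrite('pics/crop7.png',cv2.resize(S['color'][u[1]-30:u[1]+30,u[0]-35:u[0]+35,::-1],None,fx=8,fy=8,interpolation=cv2.INTER_CUBIC))
E
```

```text
[-6.08635602  1.21133961 15.07233305] [ 0.28330659  1.13406835 -0.02268201] [ 0.58653873 -0.13503288  0.11870341] [ 6.83330648e-01  7.30108989e-01 -9.30165569e-05  2.83999410e-04]
[249 166]
```

View pics/crop7.png

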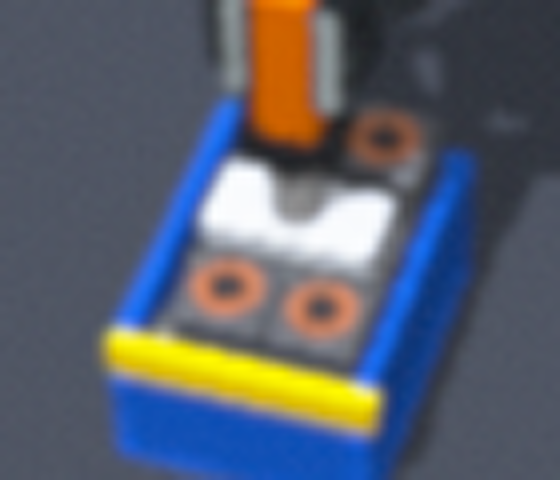

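The foot lies flat on pair 2, but its front edge at (195–370, 240–272) is close to pair 1's back edge and may overlap it. I'll lift slightly, move 2 mm toward pair 3 and press pair 2 again to be sure.

{"api": "move_arm", "payload": {"series": [[0,0,-4,0,-1],[0,0,-8,0,-1],[-2,0,-8,0,-1],[-2,0,-8,0,-1],[-2,0,-8,0,-1]]}}

```text
t: 22.07
tcp_pos: [0.586, -0.1368, 0.1237]
orientation: [0.684, 0.73, -0.0, -0.001]
force: [-0.1, -1.1, -2.4]
opening: 0.0169
```

{"api": "move_arm", "payload": {"series": [[0,0,1,0,-1],[0,0,2,0,-1],[0,0,3,0,-1],[0,0,4,0,-1],[0,0,4.5,0,-1]]}}

```text
t: 22.48
tcp_pos: [0.5863, -0.1368, 0.1198]
orientation: [0.683, 0.73, -0.0, -0.0]
force: [0.2, -0.5, -1.9]
opening: 0.0174
```

{"api": "move_arm", "payload": {"series": [[0,0,0.3,0,-1],[0,0,0.6,0,-1],[0,0,0.9,0,-1],[0,0,1.2,0,-1],[0,0,1.2,0,-1]]}}

```text
t: 22.9
tcp_pos: [0.5864, -0.1369, 0.1189]
orientation: [0.683, 0.73, -0.0, 0.0]
force: [-0.5, 0.5, -2.5]
opening: 0.0172
```

{"api": "move_arm", "payload": {"series": [[0,0,0.3,0,-1],[0,0,0.6,0,-1],[0,0,0.9,0,-1],[0,0,1.1,0,-1],[0,0,1.1,0,-1]]}}

```text
t: 23.32
tcp_pos: [0.5866, -0.137, 0.1188]
orientation: [0.683, 0.73, -0.0, 0.0]
force: [-3.7, 0.7, 5.5]
opening: 0.0173
```

{"api": "move_arm", "payload": {"series": [[0,0,0.3,0,-1],[0,0,0.6,0,-1],[0,0,0.9,0,-1],[0,0,1.2,0,-1],[0,0,1.2,0,-1]]}}

```text
t: 23.73
tcp_pos: [0.5867, -0.137, 0.1188]
orientation: [0.683, 0.73, -0.0, 0.0]
force: [-6.4, 0.3, 12.3]
opening: 0.0172
```

{"api": "move_arm", "payload": {"series": [[0,0,0.2,0,-1],[0,0,0.4,0,-1],[0,0,0.4,0,-1],[0,0,0.4,0,-1],[0,0,0.4,0,-1]]}}

```text
t: 24.15
tcp_pos: [0.5867, -0.1371, 0.1188]
orientation: [0.683, 0.73, -0.0, 0.0]
force: [-7.6, 1.9, 13.1]
opening: 0.0171
```

{"api": "move_arm", "payload": {"series": [[0,0,-5,0,-1],[0,0,-20,0,-1],[0,0,-30,0,-1],[0,0,-30,0,-1],[0,0,-30,0,-1]]}}

```text
t: 24.57
tcp_pos: [0.587, -0.1371, 0.1468]
orientation: [0.683, 0.73, 0.0, 0.001]
force: [0.9, 0.2, -1.9]
opening: 0.0177
```

{"api": "move_arm", "payload": {"series": [[-15,0,0,0,-1],[-29.5,0,0,0,-1],[-29.5,0,0,0,-1],[-29.5,0,0,0,-1],[-29.5,0,0,0,-1]]}}

```text
t: 24.98
tcp_pos: [0.5881, -0.1666, 0.1456]
orientation: [0.684, 0.73, -0.0, -0.001]
force: [0.0, 0.9, -2.7]
opening: 0.0173
```

{"api": "move_arm", "payload": {"series": [[0,0,6,0,-1],[0,0,12,0,-1],[0,0,15,0,-1],[0,0,15,0,-1],[0,0,15,0,-1]]}}

```text
t: 25.4
tcp_pos: [0.5881, -0.1659, 0.1307]
orientation: [0.683, 0.73, -0.0, -0.0]
force: [0.4, -0.1, -2.0]
opening: 0.0172
```

{"api": "move_arm", "payload": {"series": [[0,0,0.5,0,-1],[0,0,1,0,-1],[0,0,1.5,0,-1],[0,0,2,0,-1],[0,0,2,0,-1]]}}

```text
t: 25.82
tcp_pos: [0.5885, -0.1664, 0.1293]
orientation: [0.683, 0.73, 0.0, 0.0]
force: [0.1, -0.3, -2.1]
opening: 0.0174
```

{"api": "move_arm", "payload": {"series": [[0,0,0.5,0,-1],[0,0,1,0,-1],[0,0,1.5,0,-1],[0,0,2,0,-1],[0,0,2,0,-1]]}}

```text
t: 26.23
tcp_pos: [0.5886, -0.1665, 0.1275]
orientation: [0.683, 0.73, 0.0, 0.0]
force: [-0.6, 0.4, 1.7]
opening: 0.0174
```

{"api": "move_arm", "payload": {"series": [[0,0,0.5,0,-1],[0,0,1,0,-1],[0,0,1.5,0,-1],[0,0,2,0,-1],[0,0,2,0,-1]]}}

```text
t: 26.65
tcp_pos: [0.5885, -0.1664, 0.1252]
orientation: [0.683, 0.73, 0.0, 0.0]
force: [-0.7, -0.4, 1.8]
opening: 0.0172
```

{"api": "move_arm", "payload": {"series": [[0,0,0.4,0,-1],[0,0,0.8,0,-1],[0,0,1.2,0,-1],[0,0,1.5,0,-1],[0,0,1.5,0,-1]]}}

```text
t: 27.07
tcp_pos: [0.5885, -0.1663, 0.1237]
orientation: [0.683, 0.73, 0.0, 0.0]
force: [0.3, -0.5, 3.4]
opening: 0.0174
```

{"api": "move_arm", "payload": {"series": [[0,0,0.4,0,-1],[0,0,0.8,0,-1],[0,0,1.2,0,-1],[0,0,1.5,0,-1],[0,0,1.5,0,-1]]}}

```text
t: 27.48
tcp_pos: [0.5885, -0.1663, 0.1222]
orientation: [0.683, 0.73, 0.0, 0.0]
force: [0.3, -0.2, 2.4]
opening: 0.0175
```

{"api": "move_arm", "payload": {"series": [[0,0,0.3,0,-1],[0,0,0.6,0,-1],[0,0,0.9,0,-1],[0,0,1.2,0,-1],[0,0,1.2,0,-1]]}}

```text
t: 27.9
tcp_pos: [0.5885, -0.1663, 0.121]
orientation: [0.683, 0.73, 0.0, 0.0]
force: [0.6, -1.2, 3.6]
opening: 0.0171
```

{"api": "move_arm", "payload": {"series": [[0,0,0.3,0,-1],[0,0,0.6,0,-1],[0,0,0.9,0,-1],[0,0,1.2,0,-1],[0,0,1.2,0,-1]]}}

```text
t: 28.32
tcp_pos: [0.5885, -0.1664, 0.1202]
orientation: [0.683, 0.73, 0.0, 0.0]
force: [-0.5, 0.1, 5.6]
opening: 0.0173
```

{"api": "move_arm", "payload": {"series": [[0,0,0.2,0,-1],[0,0,0.4,0,-1],[0,0,0.6,0,-1],[0,0,0.8,0,-1],[0,0,0.8,0,-1]]}}

```text
t: 28.73
tcp_pos: [0.5885, -0.1664, 0.1195]
orientation: [0.683, 0.73, 0.0, 0.0]
force: [0.0, 1.3, 6.2]
opening: 0.0173
```

{"api": "move_arm", "payload": {"series": [[0,0,0.2,0,-1],[0,0,0.4,0,-1],[0,0,0.6,0,-1],[0,0,0.8,0,-1],[0,0,0.8,0,-1]]}}

```text
t: 29.15
tcp_pos: [0.5885, -0.1664, 0.1188]
orientation: [0.683, 0.73, -0.0, 0.0]
force: [-0.1, 0.1, 5.6]
opening: 0.0173
```

{"api": "move_arm", "payload": {"series": [[0,0,0.2,0,-1],[0,0,0.4,0,-1],[0,0,0.6,0,-1],[0,0,0.8,0,-1],[0,0,0.8,0,-1]]}}

```text
t: 29.57
tcp_pos: [0.5886, -0.1664, 0.1187]
orientation: [0.683, 0.73, -0.0, 0.0]
force: [-2.2, 0.0, 10.2]
opening: 0.0173
```

{"api": "move_arm", "payload": {"series": [[0,0,0.2,0,-1],[0,0,0.4,0,-1],[0,0,0.6,0,-1],[0,0,0.8,0,-1],[0,0,0.8,0,-1]]}}

```text
t: 29.98
tcp_pos: [0.5886, -0.1665, 0.1187]
orientation: [0.683, 0.73, -0.0, 0.0]
force: [-3.9, 1.8, 14.4]
opening: 0.0175
```

{"api": "move_arm", "payload": {"series": [[0,0,0.2,0,-1],[0,0,0.2,0,-1],[0,0,0.2,0,-1],[0,0,0.2,0,-1],[0,0,0.2,0,-1]]}}

```text
t: 30.4
tcp_pos: [0.5886, -0.1665, 0.1187]
orientation: [0.683, 0.73, -0.0, 0.0]
force: [-4.5, 1.0, 15.2]
opening: 0.0173
```

{"api": "move_arm", "payload": {"series": [[0,0,-5,0,-1],[0,0,-25,0,-1],[0,0,-50,0,-1],[0,0,-60,0,-1],[0,0,-60,0,-1]]}}

```text
t: 30.82
tcp_pos: [0.5896, -0.1669, 0.1787]
orientation: [0.683, 0.73, 0.001, 0.002]
force: [0.0, 0.0, -1.8]
opening: 0.0174
```

{"api": "move_arm", "payload": {"series": [[35,-2,0,0,-1],[75,-4,0,0,-1],[115,-6.5,0,0,-1],[155,-9,0,0,-1],[195,-11.2,0,0,-1]]}}

```text
t: 31.23
tcp_pos: [0.5625, 0.0294, 0.174]
orientation: [0.684, 0.73, -0.001, -0.002]
force: [0.0, 0.0, -2.2]
opening: 0.0179
```

{"api": "move_arm", "payload": {"series": [[35,-2,0,-3,-1],[70,-4,0,-7.7,-1],[85,-5,0,-7.7,-1],[85,-5,0,-7.7,-1],[85,-5,0,-7.7,-1]]}}

```text
t: 31.65
tcp_pos: [0.5525, 0.1126, 0.1745]
orientation: [0.632, 0.775, -0.001, -0.001]
force: [-0.4, -0.9, -2.9]
opening: 0.0171
```

```bash
python3 - <<'E'
from h import *
s=sensors.sense();print(s['force'],s['tcp_pos'],s['orientation'])
S=shot('side','side6');T=shot('top','top6'); o=[]
for c in(S,T):
    u=proj(c,[.586,-.135,.06]).astype(int); o.append(cv2.resize(c['color'][u[1]-35:u[1]+35,u[0]-35:u[0]+35,::-1],(400,400),interpolation=cv2.INTER_CUBIC))
cv2.imwrite('pics/crop8.png',cv2.hconcat(o))
x,y=s['orientation'][:2]; ax=np.array([x*x-y*y,2*x*y]);ay=np.array([2*x*y,y*y-x*x])
d=np.array([554,112.])-s['tcp_pos'][:2]*1000; print(d@ax,d@ay)
E
```

```text
[-0.42916148 -0.93515623 -2.89176623] [0.55253669 0.11255433 0.17445402] [ 0.63221508  0.77479138 -0.00116413 -0.0010255 ]
-0.8366118659455881 1.3223599559627743
```

View pics/crop8.png

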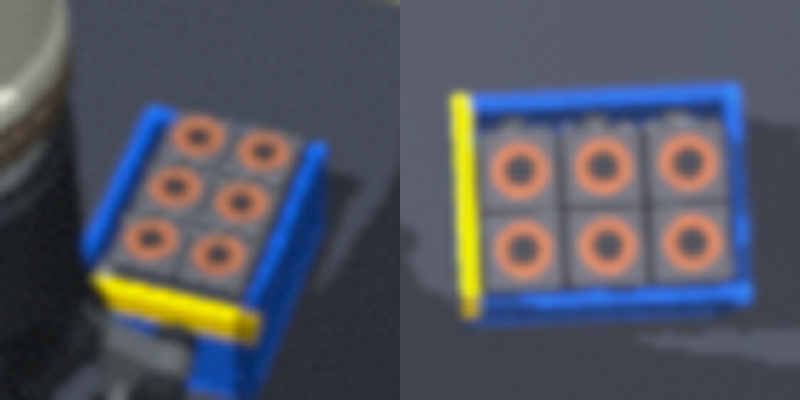

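All six rings form an even grid: side offsets are (68,14), (67,15), (66,15) px across the pairs and 51–53 px between pairs. The blocks look level. Now setting the tamper down on the pad.

{"api": "move_arm", "payload": {"series": [[-0.8,1,25,0,-1],[-0.8,1,55,0,-1],[-0.8,1,85,0,-1],[-0.8,1,104,0,-1],[-0.8,1,104,0,-1]]}}

```text
t: 32.17
tcp_pos: [0.5508, 0.1099, 0.0669]
orientation: [0.634, 0.774, -0.003, -0.004]
force: [-1.2, -0.4, -3.2]
opening: 0.0173
```

{"api": "move_arm", "payload": {"series": [[0,0,1,0,-1],[0,0,2,0,-1],[0,0,3,0,-1],[0,0,3,0,-1],[0,0,3,0,-1]]}}

```text
t: 32.58
tcp_pos: [0.5558, 0.1114, 0.0707]
orientation: [0.633, 0.774, 0.001, 0.001]
force: [0.2, 0.0, -2.6]
opening: 0.0174
```

{"api": "move_arm", "payload": {"series": [[0,0,1,0,-1],[0,0,2,0,-1],[0,0,3,0,-1],[0,0,4,0,-1],[0,0,4.5,0,-1]]}}

```text
t: 33.0
tcp_pos: [0.5547, 0.1115, 0.0646]
orientation: [0.633, 0.774, -0.0, -0.0]
force: [-0.3, 0.0, -2.4]
opening: 0.0176
```

{"api": "move_arm", "payload": {"series": [[0,0,0.4,0,-1],[0,0,0.8,0,-1],[0,0,1,0,-1],[0,0,1,0,-1],[0,0,1,0,-1]]}}

```text
t: 33.42
tcp_pos: [0.555, 0.1114, 0.0639]
orientation: [0.633, 0.774, 0.0, 0.0]
force: [-0.6, -0.3, -2.5]
opening: 0.018
```

{"api": "move_arm", "payload": {"series": [[0,0,0.4,0,-1],[0,0,0.8,0,-1],[0,0,0.8,0,-1],[0,0,0.8,0,-1],[0,0,0.8,0,-1]]}}

```text
t: 33.83
tcp_pos: [0.555, 0.1115, 0.0638]
orientation: [0.633, 0.774, -0.0, 0.0]
force: [-3.4, -0.7, 6.1]
opening: 0.0172
```

Seated: TCP 63.8 mm, as at the pick-up. Relaxing the press, opening, and withdrawing.

{"api": "move_arm", "payload": {"series": [[0,0,-0.6,0,-1],[0,0,-0.6,0,-1],[0,0,-0.6,0,-0.4],[0,0,-0.6,0,0],[0,0,-0.6,0,0.4]]}}

```text
t: 34.25
tcp_pos: [0.5551, 0.1114, 0.0637]
orientation: [0.633, 0.774, 0.0, 0.0]
force: [0.1, -0.1, -0.6]
opening: 0.0488
```

{"api": "move_arm", "payload": {"series": [[0,0,0,0,1],[0,0,0,0,1],[0,0,0,0,1],[0,0,0,0,1],[0,0,0,0,1]]}}

```text
t: 34.67
tcp_pos: [0.5549, 0.1114, 0.0637]
orientation: [0.633, 0.774, 0.0, 0.0]
force: [0.7, -1.1, -0.3]
opening: 0.0855
```

{"api": "move_arm", "payload": {"series": [[0,0,0,0,1],[0,0,-15,0,1],[0,0,-40,0,1],[0,0,-75,0,1],[0,0,-110,0,1]]}}

```text
t: 35.08
tcp_pos: [0.5539, 0.1114, 0.174]
orientation: [0.633, 0.774, -0.001, -0.001]
force: [0.9, 0.7, 0.0]
opening: 0.0855
```

{"api": "move_arm", "payload": {"series": [[0,-15,-20,0,1],[0,-50,-40,0,1],[0,-85,-40,0,1],[0,-120,-40,0,1],[0,-120,-40,0,1]]}}

```text
t: 35.5
tcp_pos: [0.4312, 0.0876, 0.2118]
orientation: [0.633, 0.774, -0.002, -0.002]
force: [0.3, -0.3, -0.5]
opening: 0.0853
```

```bash
python3 - <<'E'
from h import *
s=sensors.sense();print(s['force'],s['tcp_pos'],s['opening'])
S=shot('side','side7');T=shot('top','top7')
a=[cv2.resize(c['color'][:,:,::-1],(400,300),interpolation=cv2.INTER_AREA) for c in(S,T)]
u=proj(S,[.554,.112,.03]).astype(int); v=proj(T,[.554,.112,.03]).astype(int)
b=[cv2.resize(c['color'][q[1]-36:q[1]+36,q[0]-48:q[0]+48,::-1],(400,300),interpolation=cv2.INTER_CUBIC) for c,q in((S,u),(T,v))]
cv2.imwrite('pics/end.png',cv2.vconcat([cv2.hconcat(a),cv2.hconcat(b)]))
E
```

```text
[ 0.29616401 -0.25313943 -0.51996671] [0.43116232 0.0875536  0.21182014] 0.08526786418583669
```

View pics/end.png

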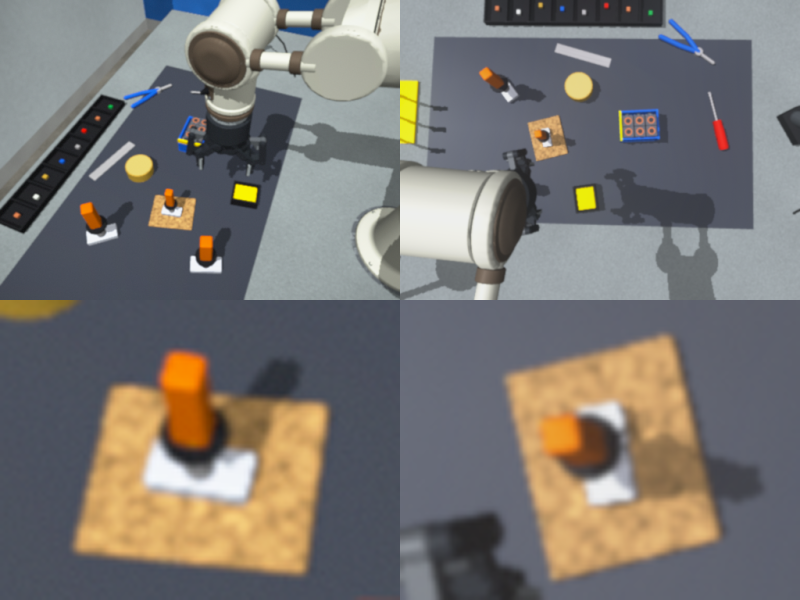

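The tamper stands upright in the middle of its cork pad, with the foot at (200,470) and (610,450) in the crops. The tin, sponge holder and driver have not moved and the gripper is clear. Handing in.

```bash
python3 -c "
from cell import ticket; print(ticket.sign_off())"
```

```text
the job is handed in; nothing more can be done
None
```

I pressed the three pairs in order from the yellow end, stood the tamper back upright on its cork pad, let go and handed the job in at about 35.6 s. No verdict is reported.

- **Pressing:** All pairs stopped at the same tool height, 118.7–118.8 mm. I held each at about 15–18 N net vertical. On pair 1 the force went briefly to about 22 N vertical, about 24 N with side load, before I eased back. That is over the 15–20 N band but under the 30 N limit.
- **Pair 2:** I pressed this pair twice. On the first press the foot may have overlapped pair 1's edge, so I moved 2 mm toward pair 3 and repeated it.
- **Final checks:** In the last pictures the six rings make an even grid, so the blocks look level. The tamper is upright near the middle of its pad, and by eye the tin, sponge holder and driver had not moved.
- **Measurements that disagreed:** The two cameras differed by about 3 mm on the bin's y position. The first triangulated block tops came out about 4 mm higher than where the foot actually touched, so I relied on feel for depth. One triangulation of the last pair had its two rings swapped, so I left it out.

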